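Prime the slip pump from the bench switches

TASK

Prime the slip pump by pressing the bench switches with the fingertips, in this order: press the amber reset button fully in and let it come back out, then press down the raised, white-dotted end of the blue stirrer rocker until it is fully over, then press the green pump button fully in and keep it in: the program finishes while still holding the green button down. Do not press the red stop button or press green before the stirrer is on, and leave the switch stations and the other loose things standing where they are, neither lifted nor pushed along.

Things in the scene. Friction and masses are not known exactly. Their poses are not given: they have to be found in the camera images.
- reset_station: Station of the amber reset button: grey switch station standing loose on the worktable, 90 (its x) x 66 (its y) x 44 mm housing, about 0.6 kg. Origin: centre of its underside; z up. Only to be pressed, not lifted or moved
- reset_top (a point): Amber (orange) push button: 38 mm wide cap standing proud of a black 50 mm collar whose top is 50 mm above the table; cap top 64 mm above the table at rest, 57 mm when fully in. This point is the centre of the cap's top
- reset_button (a joint): Travel of the amber reset button: 0 = out at rest, 0.007 m = fully in; spring return, about 2.3 N to start and 5.4 N fully in
- stir_station: Station of the blue stirrer rocker: grey switch station standing loose on the worktable, 90 (its x) x 66 (its y) x 44 mm housing, about 0.6 kg. Origin: centre of its underside; z up. Only to be pressed, not lifted or moved
- stir_end (a point): Point on top of the raised (off) end of the blue stirrer rocker, a paddle 70 x 32 x 10 mm that lies along its station's x axis and pivots across it at the station's centre, 58 mm above the table. The point is the centre of the white dot, 23 mm from the pivot towards the station's +x end, about 67 mm above the table when off and 58 mm when fully over. The black cheeks either side end 54 mm above the table
- stir_rocker (a joint): Tilt of the rocker: about 0 to 0.04 rad = off (dotted end up), 0.40 = fully over (dotted end down). It has no spring and stays where it is left by friction of 0.04 N m, about 2 N of push at the dot. A flat broad finger bears more on its inner edge as the paddle goes over, so it then needs somewhat more
- pump_station: Station of the green pump button: grey switch station standing loose on the worktable, 90 (its x) x 66 (its y) x 44 mm housing, about 0.6 kg. Origin: centre of its underside; z up. Only to be pressed, not lifted or moved
- pump_top (a point): Green push button: 38 mm wide cap standing proud of a black 50 mm collar whose top is 50 mm above the table; cap top 64 mm above the table at rest, 57 mm when fully in. This point is the centre of the cap's top
- pump_button (a joint): Travel of the green hold-to-run pump button: 0 = out at rest, 0.007 m = fully in; spring return, about 2.3 N to start and 5.4 N fully in
- stop_station: Station of the red stop button (not to be pressed): grey switch station standing loose on the worktable, 90 (its x) x 66 (its y) x 44 mm housing, about 0.6 kg. Origin: centre of its underside; z up. Only to be pressed, not lifted or moved
- stop_top (a point): Red push button: 38 mm wide cap standing proud of a black 50 mm collar whose top is 50 mm above the table; cap top 64 mm above the table at rest, 57 mm when fully in. This point is the centre of the cap's top
- stop_button (a joint): Travel of the red stop button: 0 = out at rest, 0.007 m = fully in; spring return, about 2.3 N to start and 5.4 N fully in
- cup_half_a: White plaster half mould, 84 x 82 x 43 mm, loose bystander; origin at the centre of its underside
- cup_half_b: White plaster half mould, 84 x 82 x 40 mm, loose bystander; origin at the centre of its underside
- stopper_0: White conical plaster stopper, 50 mm wide, 33 mm high, loose bystander; origin at the centre of its underside
- stopper_1: White conical plaster stopper, 42 mm wide, 33 mm high, loose bystander; origin at the centre of its underside
- tape_roll: Roll of masking tape lying flat, 88 mm wide, 19 mm high, loose bystander; origin at the centre of its underside
- mallet: Black rubber mallet with wooden handle lying flat, 84 x 251 x 55 mm, loose bystander; origin at the centre of its underside, handle along its +y
Things that resemble listed ones, but are neither listed nor needed, are in the scene too. Leave any purple look-alike of the stir_station alone.

How it is judged:
On the way, in this order (a step that is already met when the one before it is completed fails the run):
1. amber reset button pressed fully in, with the stirrer still off (value of joint reset_button above 0.0055 m and value of joint stir_rocker below 0.15 rad), for 0.05 s.
2. amber reset button back out (value of joint reset_button below 0.0015 m), for 0.05 s.
3. stirrer rocker pressed over, the amber button left out (value of joint stir_rocker above 0.34 rad and value of joint reset_button below 0.0015 m), for 0.1 s.
4. green pump button pressed fully in and held by the fingers (value of joint pump_button above 0.0055 m and contact force between pump_station and the fingers above 2 N), for 0.2 s.
At the end, for the whole second after the job is handed in: The fingers hold the green button at least 5.5 mm in (over 2 N), the rocker is over (above 0.34 rad), the amber and red buttons are out (below 1.5 mm), the stations stand upright (within 0.1 rad) and within 25 mm of where they were, and the other loose things are within 20 mm of where they were (all of step 3 and all of step 4 and value of joint stop_button below 0.0015 m and angle between each of reset_station, pump_station, stop_station, stir_station's own z axis and vertical below 0.1 rad and distance of each of reset_station, pump_station, stop_station, stir_station from where it was at the start of the episode below 0.025 m and distance of each of cup_half_a, cup_half_b, stopper_0, stopper_1, tape_roll, mallet from where it was at the start of the episode below 0.02 m); the arm keeps its last pose, push and grip.
It fails at once if the red stop button is pressed (value of joint stop_button above 0.003 m).
It fails at once if the green button is pressed before the stirrer is on (value of joint pump_button above 0.003 m and value of joint stir_rocker below 0.3 rad).
It fails at once if a switch station is lifted, carried or pushed more than 25 mm (distance of any of reset_station, pump_station, stop_station, stir_station from where it was at the start of the episode above 0.025 m).
It fails at once if a switch station is lifted off the table (height (world z) of any of reset_station, pump_station, stop_station, stir_station above 0.012 m).
It fails at once if another loose thing is moved more than 20 mm (distance of any of cup_half_a, cup_half_b, stopper_0, stopper_1, tape_roll, mallet from where it was at the start of the episode above 0.02 m).
It also fails if it takes over 45 s, if anything falls off the work surface, if the arm or the gripper's body presses on something with over 40 N, if the wrist force passes 120 N, or if a joint passes its speed limit or range.

ROBOT

A 7-joint arm with a two-finger parallel gripper is mounted at the origin on a cart in front of the work surface, level with it; the furniture and walls round the work are solid. World frame = base frame: x ahead of the robot, y to its left, z up, the work surface at z = 0. Lengths are in m, angles in rad, forces in N, time in s.
With the tool pointing down it reaches from about 0.4 to 0.85 m from the base axis. Payload 10.4 kg.
Tool frame: the origin (TCP) lies between the finger pads; the fingertips stand tip_extent ahead of it and the grasp point (between the pads) lies 2 mm behind it (tip_extent is the distance from the TCP to the fingertips, in m); z points along the fingers, y is the direction in which the jaws open and shut (so a half turn about z gives the same grasp; the last joint's range is limited). The gripper opens to 87 mm and grips with 3 to 60 N. Pads are 19 mm wide; open, the fingers measure 117 mm over their backs; the gripper's body (75 mm by 190 mm) begins 51 mm behind the grasp point.
Start: joints at [1.241, 0.332, -0.065, 1.46, 0.022, 1.35, -0.088], TCP at [0.189, -0.596, 0.24] pointing down, gripper open.
Joint ranges: [-2.6, 2.6], [-0.5, 2.12], [-1.47, 1.34], [0.16, 2.42], [-1.27, 4.41], [0.06, 2.06], [-2.6, 2.6]. Speed limits (rad/s): [2.22, 2.22, 2.79, 2.79, 3.14, 3.14, 3.14].

INTERFACE

Orientations are given as a unit quaternion [x, y, z, w].
In Python, from bench import read_state, camera, camera_params, close_job, tip_extent gives the robot as it stands. The module is installed in compiled form; this text tells all that it offers.
- The arm moves only by the tool send_rows, never from a script. Its argument "steps" is a list of rows, each a list of 7 numbers: the turn, a rotation vector about the tool's x, y, z in degrees, then the shift along the tool's x, y, z in m, then the gripper's target within -1 to 1 (shut at 1, half-way at 0, fully open at -1). In form: [[ax, ay, az, x, y, z, jaw], ...]. A call has exactly 10 rows; each row shifts and turns the pose as measured when the row begins, along the tool's axes as they then stand; what a row does not reach is not made up. A row lasts 1/10 s, in which the tool goes at most 50 mm and 8.59 degrees, less where a joint would pass 70% of its speed; a pose out of reach is approached as far as the arm can. A call with a gripper value outside its range is refused whole. The fingers move at their own pace and stop on an object; "force" is the grip in N (left out, the last holds). Time passes only in rows, so rows that do not move let the fingers close, or fill a call up. It gives the time, the measured TCP pose, the force and the opening at its end, in the units of the state.
- read_state(): the state, without advancing time (a new reading comes with each control period).
- camera(name): name is "scene" or "top" or "wrist"; returns (picture, depth): 384x512x3 uint8, blue, green, red; 384x512 float32, m along the optical axis (not along the pixel's ray), 0 where there is no reading.
- camera_params(name): a dict with "camera_matrix" (3x3 intrinsics, pixels), "world_from_camera" (4x4, takes a point from camera to world coordinates). Camera axes: x right, y down, z forward; pixel columns grow to the right and rows downward; lengths in m; the calibration is good to about 2 mm. A picture is of the moment at which its call begins: read the wrist's pose just before it. camera_params takes no time and is no camera call; for the wrist camera it gives the pose at the moment of the call.
- close_job(): hands the job in, once; it reports no verdict.
The state is a dict: "time": time; "joint_positions": joint angles; "joint_vel": joint speeds; "joint_torque": joint torques, N m; "ee_pos": TCP position; "eef_rot": TCP orientation; "ft_force": force on the tool from outside, world axes, zero at the start; "torque": the same for the moment, N m; "width": finger opening in m.
Only numpy, scipy, OpenCV 4.12 (cv2) and the standard library are available. Lean on these libraries where they do the work, as an engineer would, in place of code of your own. Each camera call takes 0.05 s, during which the arm holds its last target.

## Working session

There is one attempt and no reset: what is moved stays moved. The work goes in short steps, Python scripts to look and compute and a tool call to move; the robot and the scene stay as the last step left them, time stands still between calls to the robot, and variables do not carry over. Pictures are saved under pics/ and viewed, and the job is handed in when it is done.

Besides the shell and the picture viewer there is one more tool, called after ">>>" as a command line: name --pt "numbers of a row" for each row, then --argument value for the rest. send_rows: Moves the arm, as the interface text tells. Its arguments: {"type":"object","properties":{"steps":{"type":"array"},"force":{"type":"number"}},"required":["steps"]}

```bash
mkdir -p pics
cat > h.py <<'E'
import numpy as np,cv2
from bench import *
def grab(n,tag):
    P=camera_params(n); im,d=camera(n); cv2.imwrite(f'pics/{tag}.png',im); np.savez(f'pics/{tag}.npz',im=im,d=d,K=P['camera_matrix'],T=P['world_from_camera']); return im,d
def load(tag):
    z=np.load(f'pics/{tag}.npz'); im,d,K,T=z['im'],z['d'],z['K'],z['T']
    v,u=np.mgrid[:d.shape[0],:d.shape[1]]
    p=np.stack([(u-K[0,2])/K[0,0]*d,(v-K[1,2])/K[1,1]*d,d],-1)
    return im,d,p@T[:3,:3].T+T[:3,3]
E
python3 - <<'E'
from h import *
s=read_state();print({k:np.round(v,3).tolist() for k,v in s.items()}); print(tip_extent if not callable(tip_extent) else tip_extent())
grab('top','top0');grab('scene','scene0')
E
```

```text
{'time': 0.0, 'joint_positions': [1.241, 0.333, -0.065, 1.461, 0.022, 1.35, -0.088], 'joint_vel': [-0.001, 0.001, -0.001, -0.0, 0.001, 0.0, -0.0], 'joint_torque': [0.0, -62.325, 0.025, -38.99, -0.061, 0.04, 0.0], 'ee_pos': [0.189, -0.595, 0.239], 'eef_rot': [0.988, 0.153, -0.0, -0.001], 'ft_force': [0.98, -0.481, -0.905], 'torque': [0.005, 0.017, -0.007], 'width': 0.087}
0.017
```

View pics/top0.png

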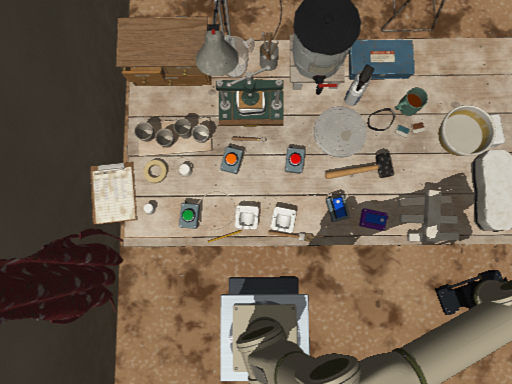

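View pics/scene0.png

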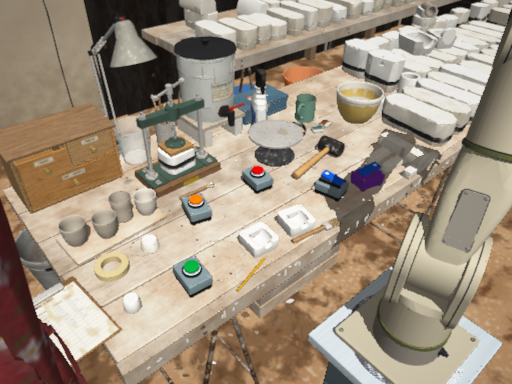

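Top view: amber at (232,158), red (295,158), green (189,215), blue rocker (337,205), and the purple look-alike at (373,219). Next I'll measure their positions.

Run:
```python
from h import *
im,d,p=load('top0')
hsv=cv2.cvtColor(im,cv2.COLOR_BGR2HSV)
for n,(u,v) in dict(amber=(232,158),red=(295,158),green=(189,215),blue=(337,205)).items():
    print(n,p[v,u].round(3))
    w=16
    sl=np.s_[v-w:v+w,u-w:u+w]
    H=hsv[sl];P=p[sl].reshape(-1,3)
    lo,hi=dict(amber=(8,22),red=(0,6),green=(50,75),blue=(105,122))[n]
    m=((H[...,0]>=lo)&(H[...,0]<=hi)&(H[...,1]>170)&(H[...,2]>90)).ravel()
    q=P[m]; print(' cap n',len(q),q.mean(0).round(4),np.median(q,0).round(4),q.min(0).round(3),q.max(0).round(3))
    # housing footprint
    b=(P[:,2]>0.025)&(P[:,2]<0.09)
    r=cv2.minAreaRect((P[b,:2]*1000).astype(np.float32)); print(' rect',r,P[b].shape)
c=[cv2.resize(im[v-25:v+25,u-25:u+25],None,fx=8,fy=8,interpolation=cv2.INTER_CUBIC) for u,v in [(337,205),(189,215)]]
cv2.imwrite('pics/crop.png',np.hstack(c))
print(camera_params('top')['world_from_camera'].round(3), camera_params('top')['camera_matrix'].round(1))
```

```text
amber [0.645 0.113 0.072]
 cap n 80 [0.6476 0.1191 0.0628] [0.6476 0.1178 0.0626] [0.628 0.102 0.049] [0.665 0.141 0.072]
 rect ((648.8936157226562, 117.43145751953125), (67.2041244506836, 94.82029724121094), 75.1258316040039) (435, 3)
red [ 0.644 -0.117  0.071]
 cap n 80 [ 0.6408 -0.1169  0.0815] [ 0.6451 -0.1178  0.0631] [ 0.32  -0.137  0.048] [0.661 0.01  1.559]
 rect ((645.9617309570312, -119.02811431884766), (66.04219818115234, 94.97308349609375), 82.69596862792969) (434, 3)
green [0.438 0.268 0.066]
 cap n 77 [0.4397 0.2749 0.0633] [0.4386 0.2758 0.0633] [0.424 0.257 0.047] [0.457 0.297 0.072]
 rect ((441.50689697265625, 272.61187744140625), (66.7086181640625, 93.74494934082031), 84.76636505126953) (462, 3)
blue [ 0.471 -0.265  0.065]
 cap n 82 [ 0.4744 -0.2643  0.083 ] [ 0.4745 -0.2664  0.0661] [ 0.32  -0.287  0.04 ] [0.497 0.01  1.559]
 rect ((466.58990478515625, -273.1577453613281), (94.63026428222656, 68.631591796875), 13.84023380279541) (455, 3)
[[-0.005 -0.99   0.141  0.32 ]
 [-1.     0.007  0.01   0.01 ]
 [-0.011 -0.141 -0.99   1.559]
 [ 0.     0.     0.     1.   ]] [[415.4   0.  256.2]
 [  0.  415.4 188.5]
 [  0.    0.    1. ]]
```

View pics/crop.png

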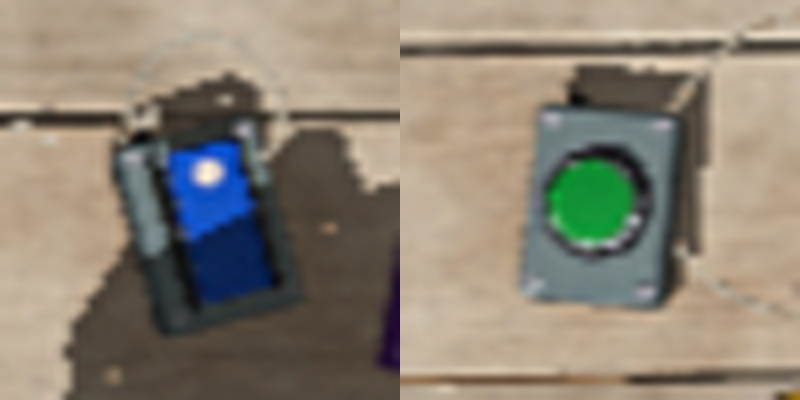

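Run:
```python
from h import *
im,d,p=load('top0')
for v in range(200,205):
    print(v,[tuple(p[v,u].round(3).tolist())+(im[v,u].tolist(),) for u in (337,338,339)])
# max height grid, 5cm cells
P=p[d>0]; print('cols y from .40 to -.65')
for x in np.arange(0.95,0.3,-0.05):
    print('%.2f'%x,[int(1000*P[m][:,2].max()) if (m:=(P[:,0]>=x)&(P[:,0]<x+.05)&(P[:,1]<=y)&(P[:,1]>y-.05)).any() else None for y in np.arange(.40,-.66,-.05)])
```

```text
200 [(0.489, -0.266, 0.064, [208, 201, 206]), (0.488, -0.268, 0.072, [206, 203, 209]), (0.488, -0.272, 0.072, [201, 141, 119])]
201 [(0.485, -0.265, 0.071, [208, 226, 240]), (0.485, -0.269, 0.066, [208, 226, 240]), (0.485, -0.273, 0.066, [203, 187, 194])]
202 [(0.482, -0.266, 0.067, [208, 222, 237]), (0.481, -0.269, 0.069, [208, 207, 215]), (0.482, -0.273, 0.065, [199, 140, 119])]
203 [(0.478, -0.266, 0.065, [196, 108, 74]), (0.478, -0.268, 0.07, [196, 111, 73]), (0.479, -0.274, 0.06, [193, 83, 26])]
204 [(0.474, -0.265, 0.07, [194, 79, 14]), (0.475, -0.269, 0.066, [192, 79, 15]), (0.474, -0.272, 0.071, [193, 78, 14])]
cols y from .40 to -.65
0.95 [214, 215, 212, 213, 84, 505, 136, 7, 12, 10, 336, 340, 338, 338, 334, 136, 72, 73, 73, 76, 13, 8]
0.90 [210, 212, 211, 212, 496, 514, 420, None, 41, 38, 336, 338, 338, 334, 256, 255, 9, 11, 8, 96, 13, 13]
0.85 [9, 10, 9, 8, 502, 511, 454, 320, 313, 264, 10, 153, 161, 159, 260, 258, 12, 15, 100, 101, 93, 10]
0.80 [21, 18, 20, 22, 455, 463, 442, 295, 247, 252, 6, 9, 106, 104, 254, 8, 26, 81, 97, 101, 94, 130]
0.75 [80, 92, 92, 80, 36, 31, 33, 33, 31, 39, 9, 103, 106, 104, 107, 104, 26, 26, 19, 18, 130, 129]
0.70 [83, 90, 93, 80, 16, 17, 19, 18, 9, 10, 9, 103, 104, 106, 106, 105, 11, 9, 17, 13, 131, 114]
0.65 [83, 74, 21, 19, 13, 71, 55, 11, 9, 51, 72, 98, 104, 105, 104, 104, 62, 62, 10, 10, 129, 129]
0.60 [26, 38, 42, 7, 50, 72, 63, 10, 13, 54, 70, 10, 99, 101, 101, 42, 62, 64, 9, 10, 12, 127]
0.55 [26, 39, 34, 9, 11, 48, 36, 12, 9, 12, 49, 8, 31, 36, 37, 28, 58, 63, 9, 11, 9, 10]
0.50 [10, 9, 10, 8, 8, 11, 12, 8, 11, 10, 9, 10, 41, 48, 9, 11, 9, 8, 8, 73, 77, 33]
0.45 [7, 48, 70, 53, 9, 41, 50, 50, 48, 50, 43, 11, 58, 74, 50, 49, 45, 8, 39, 77, 77, 34]
0.40 [9, 49, 71, 52, 8, 48, 49, 46, 50, 46, 47, 11, 49, 69, 51, 68, 75, 39, 37, 75, 77, 35]
0.35 [10, 18, 49, 47, 13, 38, 47, 50, 53, 43, 46, 16, 9, 8, 7, 51, 59, 9, 35, 77, 77, 35]
```

>>> send_rows --pt "0 0 0 0.016 -0.013 0 1" --pt "0 0 0 0.033 -0.027 0 1" --pt "0 0 0 0.033 -0.027 0 1" --pt "0 0 0 0.033 -0.027 0 1" --pt "0 0 0 0.033 -0.027 0 1" --pt "0 0 0 0.033 -0.027 0 1" --pt "0 0 0 0.033 -0.027 0 1" --pt "0 0 0 0.033 -0.027 0 1" --pt "0 0 0 0.033 -0.027 0 1" --pt "0 0 0 0.033 -0.027 0 1" --force 20

```text
time: 1.1
ee_pos: [0.4118, -0.2484, 0.2345]
eef_rot: [0.989, 0.147, -0.003, -0.002]
ft_force: [0.2, 0.5, -0.8]
width: 0.015
```

```bash
cat >> h.py <<'E'
from scipy.spatial.transform import Rotation as R
def plan(t,yaw=None):
    s=read_state(); r=R.from_quat(s['eef_rot']); d=r.inv().apply(np.array(t)-s['ee_pos'])
    M=r.as_matrix(); y=np.degrees(np.arctan2(M[1,0],M[0,0]))
    y=yaw if yaw is not None else y
    g=R.from_euler('z',y,degrees=True)*R.from_euler('x',180,degrees=True)
    print('t',round(s['time'],2),'pos',np.round(s['ee_pos'],4),'w',round(s['width'],4),'F',np.round(s['ft_force'],1),'yaw',round(y,1),'tilt z',M[:,2].round(4))
    print('shift tool',d.round(4),'turn',np.degrees((r.inv()*g).as_rotvec()).round(2))
E
python3 -c "
from h import *
plan([.648,.118,.10+.017],14)"
```

```text
t 1.1 pos [ 0.4118 -0.2484  0.2345] w 0.015 F [ 0.2  0.5 -0.8] yaw 14 tilt z [-0.0068  0.0039 -1.    ]
shift tool [ 0.3331 -0.2812  0.1173] turn [-0.32  0.31  2.9 ]
```

>>> send_rows --pt "0 0 0 0.033 -0.028 0 1" --pt "0 0 0 0.033 -0.028 0 1" --pt "0 0 0 0.033 -0.028 0 1" --pt "0 0 0 0.033 -0.028 0 1" --pt "0 0 0 0.033 -0.028 0 1" --pt "0 0 0 0.033 -0.028 0 1" --pt "0 0 0 0.033 -0.028 0.02 1" --pt "0 0 0 0.033 -0.028 0.02 1" --pt "0 0 0 0.033 -0.028 0.02 1" --pt "0 0 0 0.02 -0.015 0.02 1"

```text
time: 2.1
ee_pos: [0.6449, 0.117, 0.1525]
eef_rot: [0.989, 0.146, -0.001, -0.002]
ft_force: [0.3, 0.1, -0.7]
width: 0.0004
```

```bash
python3 -c "
from h import *
plan([.648,.118,.075+.017],14); grab('wrist','w1')"
```

```text
t 2.1 pos [0.6449 0.117  0.1525] w 0.0004 F [ 0.3  0.1 -0.7] yaw 14 tilt z [-0.0034  0.0041 -1.    ]
shift tool [0.0034 0.0002 0.0605] turn [-0.28  0.13  2.83]
```

View pics/w1.png

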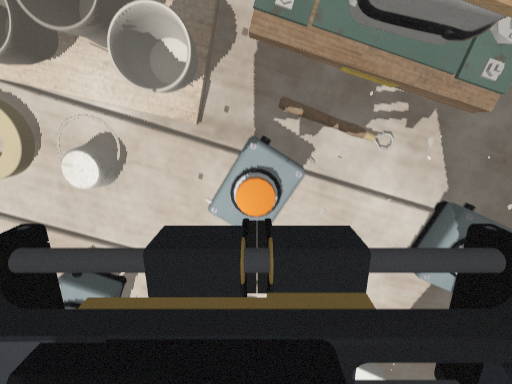

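The wrist view shows the amber cap centred at about (256,197), just in front of the fingertips. I'll measure it from here as well.

```bash
cat >> h.py <<'E'
def cap(tag,lo,hi,ztop=0.064,minv=60):
    z=np.load(f'pics/{tag}.npz'); im,K,T=z['im'],z['K'],z['T']
    h=cv2.cvtColor(im,cv2.COLOR_BGR2HSV)
    m=((h[...,0]>=lo)&(h[...,0]<=hi)&(h[...,1]>150)&(h[...,2]>minv)).astype(np.uint8)
    n,l,st,c=cv2.connectedComponentsWithStats(m)
    _,_,p=load(tag)
    for i in np.argsort(-st[1:,4])[:3]+1:
        u,v=c[i]; r=T[:3,:3]@np.array([(u-K[0,2])/K[0,0],(v-K[1,2])/K[1,1],1]); q=T[:3,3]+r*(ztop-T[2,3])/r[2]
        print(c[i].round(1),st[i],'ray@ztop',q.round(4),'depth med',np.median(p[l==i],0).round(4))
E
python3 -c "
from h import *
cap('w1',8,22);cap('top0',50,75);cap('top0',8,22)
plan([.648,.118,.075+.017],14)"
```

```text
[255.2 196.6] [ 236  178   39   38 1196] ray@ztop [0.6469 0.1205 0.064 ] depth med [0.6465 0.1205 0.0622]
[269.5 294.5] [269 294   2   2   2] ray@ztop [0.5505 0.0763 0.064 ] depth med [0.6679 0.1208 0.2295]
[ 99.5 303.5] [ 99 303   2   2   2] ray@ztop [0.4883 0.2424 0.064 ] depth med [0.6533 0.1673 0.2329]
[187.3 214.5] [182 210  11  10  81] ray@ztop [0.4401 0.2748 0.064 ] depth med [0.4415 0.2758 0.0633]
[165.5  77.9] [122  68  89  17 750] ray@ztop [0.9588 0.3665 0.064 ] depth med [0.9504 0.3638 0.0971]
[414.1 100.1] [407  94  15  13 138] ray@ztop [ 0.8623 -0.5657  0.064 ] depth med [ 0.8706 -0.5745  0.0393]
[230.6 157.9] [225 153  12  11  87] ray@ztop [0.6477 0.1189 0.064 ] depth med [0.6476 0.1178 0.0625]
t 2.15 pos [0.644  0.1196 0.1482] w 0.0003 F [-4.7  1.  -3.6] yaw 14 tilt z [-0.008   0.0052 -1.    ]
shift tool [0.0036 0.0031 0.0561] turn [-0.41  0.36  2.99]
```

>>> send_rows --pt "0 0 3 0.003 0.001 0.01 1" --pt "0 0 0 0 0 0.012 1" --pt "0 0 0 0 0 0.012 1" --pt "0 0 0 0 0 0.012 1" --pt "0 0 0 0 0 0.006 1" --pt "0 0 0 0 0 0 1" --pt "0 0 0 0 0 0 1" --pt "0 0 0 0 0 0 1" --pt "0 0 0 0 0 0 1" --pt "0 0 0 0 0 0 1"

```text
time: 3.15
ee_pos: [0.6459, 0.1195, 0.0913]
eef_rot: [0.992, 0.123, -0.005, -0.003]
ft_force: [0.5, 0.4, -0.3]
width: 0.0007
```

```bash
python3 -c "
from h import *
plan([.647,.1195,.057+.017],14)"
```

```text
t 3.15 pos [0.6459 0.1195 0.0913] w 0.0007 F [ 0.5  0.4 -0.3] yaw 14 tilt z [-0.0108  0.0047 -0.9999]
shift tool [0.0012 0.0004 0.0173] turn [-0.41  0.53  0.16]
```

>>> send_rows --pt "-0.4 0.5 0 0.001 0 0.004 1" --pt "0 0 0 0 0 0.004 1" --pt "0 0 0 0 0 0.004 1" --pt "0 0 0 0 0 0.003 1" --pt "0 0 0 0 0 0.003 1" --pt "0 0 0 0 0 0.002 1" --pt "0 0 0 0 0 0.002 1" --pt "0 0 0 0 0 0 1" --pt "0 0 0 0 0 0 1" --pt "0 0 0 0 0 0 1"

```text
time: 4.15
ee_pos: [0.6477, 0.1201, 0.0754]
eef_rot: [0.992, 0.123, 0.002, 0.001]
ft_force: [-1.9, 0.4, 5.2]
width: 0.0008
```

```bash
python3 -c "
from h import *
plan([.647,.1195,.057+.017],14)"
```

```text
t 4.15 pos [0.6477 0.1201 0.0754] w 0.0008 F [-1.9  0.4  5.2] yaw 14 tilt z [ 0.0034 -0.0025 -1.    ]
shift tool [-0.0008  0.0004  0.0014] turn [ 0.19 -0.15  0.14]
```

>>> send_rows --pt "0 0 0 0 0 0.002 1" --pt "0 0 0 0 0 0.002 1" --pt "0 0 0 0 0 0.002 1" --pt "0 0 0 0 0 0.002 1" --pt "0 0 0 0 0 0.002 1" --pt "0 0 0 0 0 0.002 1" --pt "0 0 0 0 0 0.002 1" --pt "0 0 0 0 0 0.002 1" --pt "0 0 0 0 0 0.002 1" --pt "0 0 0 0 0 0.002 1"

```text
time: 5.15
ee_pos: [0.6479, 0.1202, 0.0738]
eef_rot: [0.992, 0.122, 0.003, 0.005]
ft_force: [-9.9, -3.6, 21.5]
width: 0.0006
```

```bash
python3 -c "
from h import *
plan([.647,.1195,.057+.017],14)"
```

```text
t 5.15 pos [0.6479 0.1202 0.0738] w 0.0006 F [-9.9 -3.6 21.5] yaw 14 tilt z [ 0.0064 -0.0086 -0.9999]
shift tool [-0.0011  0.0005 -0.0002] turn [ 0.57 -0.24  0.06]
```

>>> send_rows --pt "0 0 0 0 0 -0.005 1" --pt "0 0 0 0 0 -0.01 1" --pt "0 0 0 0 0 -0.02 1" --pt "0 0 0 0 0 -0.03 1" --pt "0.5 -0.2 0 0 0 -0.03 1" --pt "0 0 0 -0.01 0.014 -0.02 1" --pt "0 0 0 -0.024 0.033 0 1" --pt "0 0 0 -0.024 0.033 0 1" --pt "0 0 0 -0.024 0.033 0 1" --pt "0 0 0 -0.024 0.033 0 1"

```text
time: 6.15
ee_pos: [0.5789, -0.043, 0.1924]
eef_rot: [0.992, 0.129, 0.0, -0.003]
ft_force: [-0.4, -0.3, -1.0]
width: 0.0002
```

```bash
python3 -c "
from h import *
grab('scene','s1');plan([.490,-.267,.15],14)"
```

```text
t 6.2 pos [ 0.5771 -0.0515  0.1921] w 0.0005 F [ 2.  -6.2 -0.3] yaw 14 tilt z [-0.0016  0.001  -1.    ]
shift tool [-0.1377  0.1873  0.042 ] turn [-0.08  0.08  0.33]
```

View pics/s1.png

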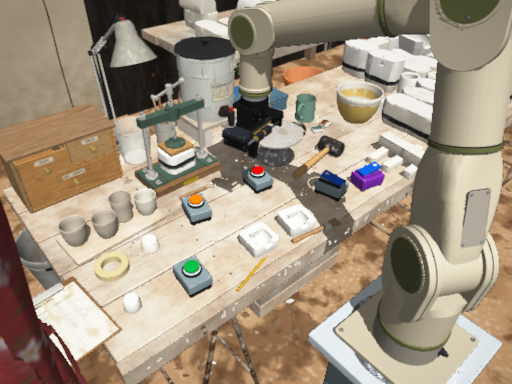

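The scene view shows amber back out at (195,202) and everything else in place. On to the rocker.

>>> send_rows --pt "0 0 0 -0.02 0.028 0 1" --pt "0 0 0 -0.024 0.032 0 1" --pt "0 0 0 -0.024 0.032 0 1" --pt "0 0 0 -0.024 0.032 0 1" --pt "0 0 0 -0.024 0.032 0.01 1" --pt "0 0 0 -0.015 0.02 0.015 1" --pt "0 0 0 -0.006 0.009 0.015 1" --pt "0 0 0 0 0 0 1" --pt "0 0 0 0 0 0 1" --pt "0 0 0 0 0 0 1"

```text
time: 7.2
ee_pos: [0.4876, -0.2708, 0.1508]
eef_rot: [0.992, 0.124, 0.001, -0.001]
ft_force: [0.9, 0.2, 0.6]
width: 0.0005
```

```bash
python3 -c "
from h import *
grab('wrist','w2');plan([.490,-.267,.092],14); cap('w2',100,122,0.063)"
```

```text
t 7.25 pos [ 0.4879 -0.2705  0.151 ] w 0.0008 F [ 0.5  0.5 -0.3] yaw 14 tilt z [ 0.0013  0.0028 -1.    ]
shift tool [ 0.0028 -0.0027  0.059 ] turn [-0.14 -0.11  0.32]
[251.3 205.7] [235 191  35  35 863] ray@ztop [ 0.4809 -0.2661  0.063 ] depth med [ 0.4837 -0.2648  0.0659]
[381.9 293.5] [366 277  37  33 607] ray@ztop [ 0.4221 -0.4179  0.063 ] depth med [ 0.4247 -0.4143  0.065 ]
```

View pics/w2.png

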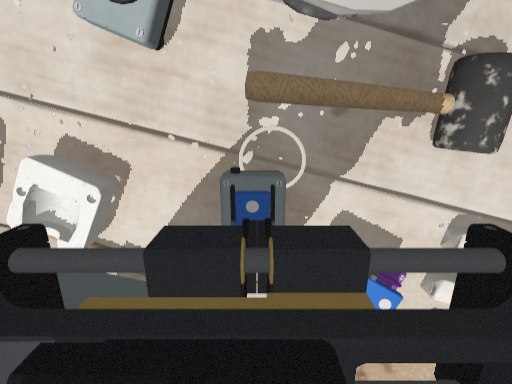

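The dot is at (252,206), with the station's edges aligned to the tool axes. The purple look-alike is at (385,293).

```bash
python3 -c "
from h import *
z=np.load('pics/w2.npz');im=z['im'];K=z['K'];T=z['T']
m=(im[195:220,235:270].min(2)>150);v,u=np.nonzero(m);u=u.mean()+235;v=v.mean()+195
r=T[:3,:3]@np.array([(u-K[0,2])/K[0,0],(v-K[1,2])/K[1,1],1]);print(u,v,m.sum(),T[:3,3]+r*(.067-T[2,3])/r[2])
"
```

```text
nan nan 0 [nan nan nan]<string>:4: RuntimeWarning: Mean of empty slice.
  ret = ret.dtype.type(ret / rcount)
```

```bash
python3 -c "
from h import *
z=np.load('pics/w2.npz');im=z['im'];K=z['K'];T=z['T']
u,v=252,206.5
r=T[:3,:3]@np.array([(u-K[0,2])/K[0,0],(v-K[1,2])/K[1,1],1]);print(T[:3,3]+r*(.067-T[2,3])/r[2], load('w2')[2][206,252])
"
```

```text
[ 0.48160954 -0.26662669  0.067     ] [ 0.48186086 -0.26655189  0.06636102]
```

>>> send_rows --pt "0 0 0 -0.001 -0.005 0.005 1" --pt "0 0 0 0 0 0.012 1" --pt "0 0 0 0 0 0.012 1" --pt "0 0 0 0 0 0.012 1" --pt "0 0 0 0 0 0.01 1" --pt "0 0 0 0 0 0.004 1" --pt "0 0 0 0 0 0 1" --pt "0 0 0 0 0 0 1" --pt "0 0 0 0 0 0 1" --pt "0 0 0 0 0 0 1"

```text
time: 8.25
ee_pos: [0.4874, -0.2624, 0.0918]
eef_rot: [0.992, 0.127, 0.001, -0.001]
ft_force: [0.1, -0.9, -0.4]
width: 0.0007
```

```bash
python3 -c "
from h import *
plan([.486,-.266,.076],14)"
```

```text
t 8.25 pos [ 0.4874 -0.2624  0.0918] w 0.0007 F [ 0.1 -0.9 -0.4] yaw 14 tilt z [ 0.0025  0.0031 -1.    ]
shift tool [-0.0023  0.0031  0.0158] turn [-0.14 -0.18  0.59]
```

>>> send_rows --pt "0 0 0 -0.001 0.003 0 1" --pt "0 0 0 0 0 0.003 1" --pt "0 0 0 0 0 0.003 1" --pt "0 0 0 0 0 0.003 1" --pt "0 0 0 0 0 0.003 1" --pt "0 0 0 0 0 0.003 1" --pt "0 0 0 0 0 0.003 1" --pt "0 0 0 0 0 0.002 1" --pt "0 0 0 0 0 0.002 1" --pt "0 0 0 0 0 0.002 1"

```text
time: 9.25
ee_pos: [0.4897, -0.2664, 0.0757]
eef_rot: [0.992, 0.127, 0.003, 0.001]
ft_force: [-10.3, 5.2, 25.7]
width: 0.0002
```

```bash
python3 -c "
from h import *
plan([.486,-.266,.076],14)"
```

```text
t 9.25 pos [ 0.4897 -0.2664  0.0757] w 0.0002 F [-10.3   5.2  25.7] yaw 14 tilt z [ 0.0055 -0.0017 -1.    ]
shift tool [-0.0035 -0.0013 -0.0003] turn [ 0.17 -0.28  0.58]
```

>>> send_rows --pt "0 0 0 0 0 0 1" --pt "0 0 0 0 0 -0.005 1" --pt "0 0 0 0 0 -0.01 1" --pt "0 0 0 0 0 -0.02 1" --pt "0 0 0 0 0 -0.025 1" --pt "0 0 0 0 0 -0.025 1" --pt "0 0 0 -0.01 0 -0.015 1" --pt "0 0 0 -0.02 0 0 1" --pt "0 0 0 -0.02 0 0 1" --pt "0 0 0 0 0 0 1"

```text
time: 10.25
ee_pos: [0.438, -0.2788, 0.1824]
eef_rot: [0.992, 0.127, 0.001, 0.001]
ft_force: [0.9, 0.3, 0.7]
width: 0.0007
```

```bash
python3 -c "
from h import *
im,d=grab('wrist','w3');plan([.440,.2745,.17],14)
cv2.imwrite('pics/w3c.png',cv2.resize(im[120:260,180:340],None,fx=4,fy=4,interpolation=cv2.INTER_CUBIC))
p=load('w3')[2]
for v in range(160,225,5): print(v,p[v,252].round(3),im[v,252])"
```

```text
t 10.3 pos [ 0.4392 -0.2782  0.1825] w 0.0002 F [1.  0.1 0.6] yaw 14 tilt z [ 0.0033 -0.0011 -1.    ]
shift tool [ 0.141  -0.5344  0.0119] turn [ 0.11 -0.17  0.7 ]
160 [ 0.467 -0.265  0.06 ] [134  80  44]
165 [ 0.463 -0.267  0.062] [135  78  45]
170 [ 0.458 -0.268  0.062] [136  80  45]
175 [ 0.453 -0.269  0.065] [135  77  42]
180 [ 0.448 -0.27   0.064] [134  79  45]
185 [ 0.443 -0.272  0.066] [136  80  48]
190 [ 0.439 -0.273  0.067] [134  75  43]
195 [ 0.434 -0.274  0.069] [136  76  41]
200 [ 0.429 -0.275  0.069] [130  75  41]
205 [ 0.401 -0.281 -0.   ] [104 113 124]
210 [ 0.394 -0.283 -0.   ] [111 123 134]
215 [ 0.387 -0.285 -0.002] [167 182 193]
220 [ 0.445 -0.273  0.165] [112 125 135]
```

View pics/w3c.png

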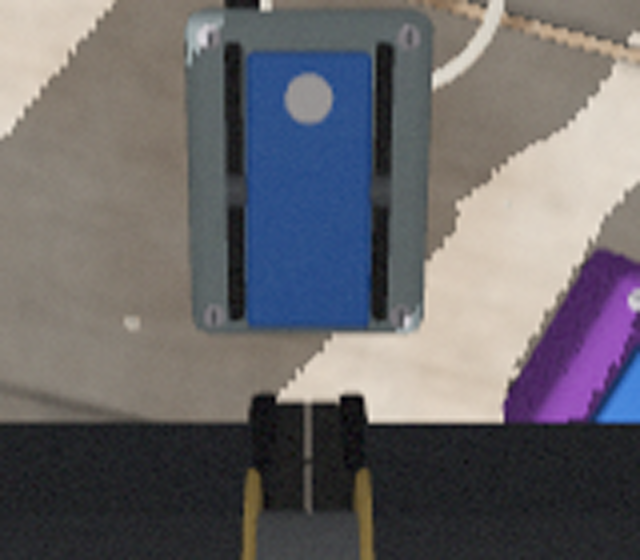

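The rocker is over: the dotted end is now low (60 mm) and the near end high (69 mm), a slope of about -0.22. On to green.

>>> send_rows --pt "0 0 0 0.006 -0.022 0 1" --pt "0 0 0 0.0108 -0.041 0 1" --pt "0 0 0 0.0108 -0.041 0 1" --pt "0 0 0 0.0108 -0.041 0 1" --pt "0 0 0 0.0108 -0.041 0 1" --pt "0 0 0 0.0108 -0.041 0 1" --pt "0 0 0 0.0108 -0.041 0 1" --pt "0 0 0 0.0108 -0.041 0 1" --pt "0 0 0 0.0108 -0.041 0 1" --pt "0 0 0 0.0108 -0.041 0 1"

```text
time: 11.3
ee_pos: [0.4437, 0.141, 0.1844]
eef_rot: [0.992, 0.126, 0.004, 0.0]
ft_force: [1.0, 0.7, 0.3]
width: 0.0004
```

```bash
python3 -c "
from h import *
plan([.440,.2745,.17],14)"
```

```text
t 11.3 pos [0.4437 0.141  0.1844] w 0.0004 F [1.  0.7 0.3] yaw 14 tilt z [ 8.e-03  3.e-04 -1.e+00]
shift tool [ 0.0296 -0.1302  0.0144] turn [ 0.1  -0.45  0.42]
```

>>> send_rows --pt "0 0 0 0.01 -0.041 0 1" --pt "0 0 0 0.01 -0.036 0 1" --pt "0 0 0 0.006 -0.025 0.01 1" --pt "0 0 0 0.003 -0.015 0.01 1" --pt "0 -0.4 0 0 -0.006 0.01 1" --pt "0 0 0 0 0 0 1" --pt "0 0 0 0 0 0 1" --pt "0 0 0 0 0 0 1" --pt "0 0 0 0 0 0 1" --pt "0 0 0 0 0 0 1"

```text
time: 12.3
ee_pos: [0.44, 0.2816, 0.1564]
eef_rot: [0.992, 0.13, 0.001, -0.003]
ft_force: [0.6, 0.2, 0.0]
width: 0.0006
```

```bash
python3 -c "
from h import *
grab('wrist','w4');plan([.440,.2745,.092],14); cap('w4',50,80)"
```

```text
t 12.35 pos [0.4401 0.2816 0.1564] w 0.0004 F [ 0.1 -0.3  0.3] yaw 14 tilt z [ 0.0021  0.0056 -1.    ]
shift tool [-0.0021  0.0072  0.0643] turn [-0.28 -0.2   0.88]
[273.9 200.9] [260 183  23  37 214] ray@ztop [0.4419 0.267  0.064 ] depth med [0.4434 0.2659 0.062 ]
[253.4 186.8] [248 184  12   8  20] ray@ztop [0.4502 0.289  0.064 ] depth med [0.4498 0.2886 0.0611]
[265.5 210.5] [265 210   2   2   2] ray@ztop [0.4307 0.2721 0.064 ] depth med [0.4302 0.2719 0.0626]
```

View pics/w4.png

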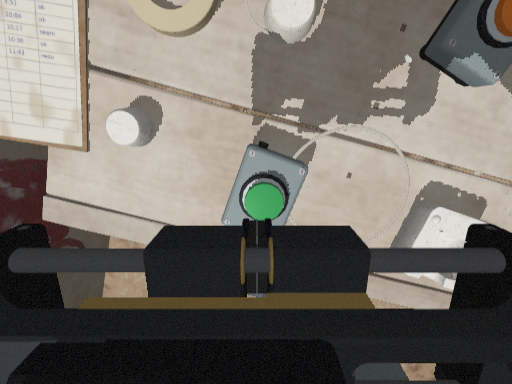

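```bash
sed -i 's/h\[...,1\]>150/h[...,1]>110/' h.py; python3 -c "
from h import *
cap('w4',45,90)
z=np.load('pics/w4.npz');K=z['K'];T=z['T']
u,v=264.5,200.5
r=T[:3,:3]@np.array([(u-K[0,2])/K[0,0],(v-K[1,2])/K[1,1],1]);print(T[:3,3]+r*(.064-T[2,3])/r[2])"
```

```text
[263.6 201.4] [ 245  183   39   38 1167] ray@ztop [0.4389 0.2762 0.064 ] depth med [0.4389 0.2764 0.0622]
[0.4400028  0.27559912 0.064     ]
```

>>> send_rows --pt "0 0 0 -0.002 0.005 0.005 1" --pt "0 0 0 0 0 0.012 1" --pt "0 0 0 0 0 0.012 1" --pt "0 0 0 0 0 0.012 1" --pt "0 0 0 0 0 0.01 1" --pt "0 0 0 0 0 0.006 1" --pt "0 0 0 0 0 0 1" --pt "0 0 0 0 0 0 1" --pt "0 0 0 0 0 0 1" --pt "0 0 0 0 0 0 1"

```text
time: 13.35
ee_pos: [0.4393, 0.2754, 0.0936]
eef_rot: [0.992, 0.129, 0.001, -0.002]
ft_force: [-0.2, 0.2, -0.4]
width: 0.0003
```

```bash
python3 -c "
from h import *
plan([.4395,.2755,.074],14)"
```

```text
t 13.35 pos [0.4393 0.2754 0.0936] w 0.0003 F [-0.2  0.2 -0.4] yaw 14 tilt z [ 0.0012  0.0051 -1.    ]
shift tool [0.0002 0.0001 0.0196] turn [-0.27 -0.14  0.84]
```

>>> send_rows --pt "0 0 0 0 0 0.004 1" --pt "0 0 0 0 0 0.004 1" --pt "0 0 0 0 0 0.004 1" --pt "0 0 0 0 0 0.003 1" --pt "0 0 0 0 0 0.003 1" --pt "0 0 0 0 0 0.002 1" --pt "0 0 0 0 0 0.002 1" --pt "0 0 0 0 0 0.002 1" --pt "0 0 0 0 0 0.002 1" --pt "0 0 0 0 0 0.002 1"

```text
time: 14.35
ee_pos: [0.4404, 0.2762, 0.0735]
eef_rot: [0.992, 0.129, 0.003, 0.001]
ft_force: [-10.6, -8.7, 32.8]
width: 0.0003
```

```bash
python3 -c "
from h import *
plan([.4395,.2755,.074],14)"
```

```text
t 14.35 pos [0.4404 0.2762 0.0735] w 0.0003 F [-10.6  -8.7  32.8] yaw 14 tilt z [ 0.0054 -0.0022 -1.    ]
shift tool [-0.001   0.0004 -0.0005] turn [ 0.2  -0.27  0.82]
```

>>> send_rows --pt "0 0 0 0 0 0.001 1" --pt "0 0 0 0 0 0.001 1" --pt "0 0 0 0 0 0.001 1" --pt "0 0 0 0 0 0.001 1" --pt "0 0 0 0 0 0.001 1" --pt "0 0 0 0 0 0.001 1" --pt "0 0 0 0 0 0.001 1" --pt "0 0 0 0 0 0.001 1" --pt "0 0 0 0 0 0.001 1" --pt "0 0 0 0 0 0.001 1"

```text
time: 15.35
ee_pos: [0.4402, 0.2763, 0.0738]
eef_rot: [0.992, 0.129, 0.004, 0.007]
ft_force: [-5.4, -5.1, 18.3]
width: 0.0003
```

```bash
python3 -c "
from h import *
grab('scene','s2');grab('top','t2');plan([.4395,.2755,.074],14)
cap('t2',8,22);cap('top0',8,22)"
```

```text
t 15.45 pos [0.4402 0.2762 0.0738] w 0.0004 F [-5.1 -4.4 18.2] yaw 14 tilt z [ 0.0088 -0.0129 -0.9999]
shift tool [-0.0009  0.0005 -0.0002] turn [ 0.84 -0.31  0.84]
[407.4 315.5] [  245   244   267   140 21753] ray@ztop [ 0.0846 -0.4968  0.064 ] depth med [-0.0495 -0.7829 -0.72  ]
[169.9 317.2] [  115   241   155   143 10768] ray@ztop [0.0817 0.329  0.064 ] depth med [-0.0376  0.4802 -0.7199]
[162.4  43. ] [ 116    0   99   86 6167] ray@ztop [1.0998 0.3822 0.064 ] depth med [1.029  0.3783 0.2033]
[273.9 300.7] [  114   241   398   143 24463] ray@ztop [ 0.1364 -0.0343  0.064 ] depth med [ 0.0602  0.0583 -0.7199]
[162.3  42.7] [ 116    0   99   95 6340] ray@ztop [1.1009 0.3828 0.064 ] depth med [1.0319 0.3796 0.2034]
[436.   20.8] [ 351    0  161   39 3623] ray@ztop [ 1.1783 -0.6682  0.064 ] depth med [ 1.6212 -1.0958 -0.7178]
```

View pics/s2.png

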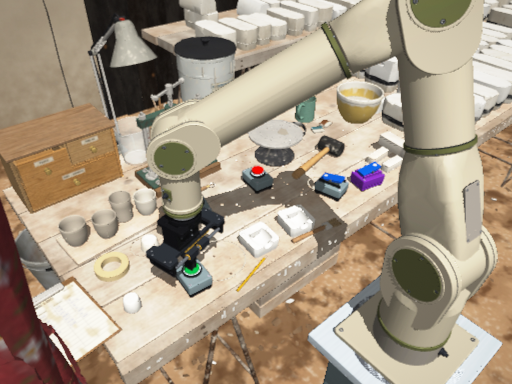

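View pics/t2.png

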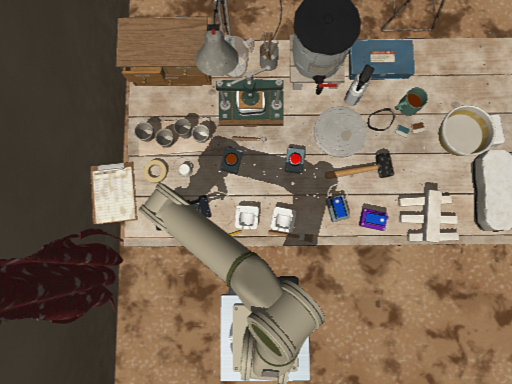

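The scene view shows the fingers on green at (191,270), red still out at (257,171) and the other objects where they were. The top view shows amber still at (232,159) and the blue station unmoved at (338,206). The hold is steady at about 18 N with the cap fully in, so I'm handing the job in.

```bash
python3 -c "
from h import *
close_job(); plan([.4395,.2755,.074],14)"
```

```text
the job is handed in; nothing more can be done
the job is handed in; nothing more can be done
```

I pressed all three switches in the order asked and handed the job in while still holding green down. It took about 15.5 s of the 45 s allowed. No verdict came back, and the joint values can't be read directly, so these results come from fingertip heights, forces and camera views.

- **Amber reset:** pressed to its stop, with the fingertips at 57 mm and 21 N of push, then released. The scene view showed it back out.
- **Stirrer rocker:** pushed over at the dotted end with 26 N, fingertips at 59 mm. The wrist camera then measured the dotted end at 60 mm and the other end at 69 mm, a slope of about -0.22 rad, which fits fully over.
- **Green pump:** pressed to its stop with 33 N, then held. The last reading was 18 N, steady, with the fingertips at 57 mm. I couldn't read the state after handing in.
- **Everything else:** in the last pictures red was out, and the stations and loose things I could see stood where they were. This was judged by eye; the arm hid the green station from above.

One check failed: the colour-based measurement of amber in the last top view didn't find the cap, because the arm's shadow lay over it. The last evidence that amber is fully out is the picture taken just after its release.

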